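# Shim the rocking seed balance

## Task

The white seed balance rocks and leans because its brass foot is too short. With the fingertips, slide the wooden wedge along the table, thin end first, under that foot until the balance stands level and steady on the wedge, no less and no more, and leave it there. Push only the wedge: nothing is gripped or lifted, the balance is not touched or shoved out of place, and the other things on the table stay where they are.

Things in the scene. Friction and masses are not known exactly. Their poses are not given: they have to be found in the camera images.
- balance: Loose white bench balance, 1.5 to 2.2 kg, held by friction only. Origin: centre of its footprint, level with the soles of its three full feet; -x is its front (dark display), +y its left seen from the robot, z up. Feet at x = +-85, y = +-115 mm: three black, 22 mm tall; the front left one (-85, +115) brass, 10 mm too short. Level when z is vertical; the foot raised too far tips it the other way.
- pan (a point): Centre of the top of the round steel pan (124 mm wide), 81 mm above the balance's origin plane. The white housing below is 215 x 180 mm, 57 mm high at the front, 70 mm behind.
- short_foot (a point): Lowest point of the brass foot, a dome 24 mm wide (curvature radius 25 mm). At the start it stands on the table, the balance leaning on it 4 to 5 degrees, about the line from the front right to the rear left foot, with about an eighth of the weight on it; when level it is 10 mm up.
- foot_head (a point): Top centre of the brass screw head (28 mm wide) straight above the brass foot, 41 mm above the balance's origin plane; visible from above. It sits on the end of a dark cross bar, 34 mm wide, 22 to 32 mm up, ending at y = +132 mm.
- wedge: Loose wooden wedge, 100 x 44 mm, 60 g. Origin: centre of its underside; x points to the thin end, z up. Thin end (x = +50) 1.2 mm high, rising evenly to 20.2 mm at the flat upright thick end (x = -50). It starts in front of the brass foot, thin end 15 to 60 mm from the foot's centre, pointing at it within about 0.25 rad, up to 20 mm to one side. It stays where it is pushed to.
- band (a point): Middle of the 16 mm wide blue band painted across the top of the wedge, 43 mm from the thin end. With the brass foot centred on the band the balance is level to within a few tenths of a degree.
- seed_cup: Small open steel cup, 44 mm across, 38 mm tall, on the table before the balance; origin at the centre of its underside. Leave it alone.
- check_weight: Brass check weight, 30 mm across, 42 mm tall, on the table left of the balance; origin at the centre of its underside. Leave it alone.
- jar_maize: Closed seed jar, 64 mm across, 100 mm tall, yellow contents, red lid; origin at the centre of its underside. Leave it alone.
- jar_bean: Closed seed jar, 64 mm across, 100 mm tall, dark brown contents, red lid; origin at the centre of its underside. Leave it alone.
- jar_millet: Closed seed jar, 64 mm across, 100 mm tall, pale contents, yellow lid; origin at the centre of its underside. Leave it alone.
- sample_tray: Open aluminium tray, 90 x 120 x 22 mm; origin at the centre of its underside. Leave it alone.
- seed_scoop: Steel seed spoon lying on the table. Leave it alone.
There are look-alikes about, which are no part of the job. There is more than one size of the wedge; the job needs the largest.

How it is judged:
On the way:
1. the thin end of the wedge is under the brass foot and bears on it (contact force between wedge and balance above 0.3 N and horizontal distance between short_foot and band below 0.06 m), for 0.1 s.
At the end, for the whole second after the job is handed in: The balance stands still and level to within 0.015 rad (0.86 degree), its brass foot resting (over 0.5 N) on the wedge within 25 mm of the middle of the blue band, the wedge at rest flat on the table, and the balance within 30 mm of where it was (angle between balance's own z axis and vertical below 0.015 rad and contact force between wedge and balance above 0.5 N and horizontal distance between short_foot and band below 0.025 m and height (world z) of wedge below 0.004 m and distance of balance from where it was at the start of the episode below 0.03 m and linear speed of each of balance, wedge below 0.01 m/s and angular speed of balance below 0.05 rad/s); the robot touches nothing.
It fails at once if the wedge is lifted off the table or tipped (height (world z) of wedge above 0.012 m or angle between wedge's own z axis and vertical above 0.25 rad).
It fails at once if the balance is pushed or lifted by the robot, or shoved over 40 mm (contact force between any of the fingers, the arm and balance above 3 N or distance of balance from where it was at the start of the episode above 0.04 m).
It fails at once if another thing on the table is moved over 20 mm (distance of any of seed_cup, check_weight, jar_maize, jar_bean, jar_millet, sample_tray, seed_scoop from where it was at the start of the episode above 0.02 m).
It also fails if it takes over 48 s, if anything falls off the work surface, if the arm or the gripper's body presses on something with over 40 N, if the wrist force passes 120 N, or if a joint passes its speed limit or range.

## Robot

A 6-joint arm with a two-finger parallel gripper is mounted at the origin on the work surface. World frame = base frame: x ahead of the robot, y to its left, z up, the work surface at z = 0. Lengths are in m, angles in rad, forces in N, time in s.
With the tool pointing down it reaches from about 0.25 to 0.8 m from the base axis. Payload 8.5 kg.
Tool frame: the origin (TCP) lies at the very end of the fingers, on their centre line; the grasp point (between the pads) lies 19 mm behind it (bot.pinch_z is the distance from the TCP to the grasp point, in m); z points along the fingers, y is the line along which they close (so a half turn about z gives the same grasp; the last joint's range is limited). The gripper opens to 85 mm and grips with 20 to 120 N. Pads are 22 mm wide; open, the fingers measure 114 mm over their backs; the gripper's body (76 mm by 85 mm) begins 54 mm behind the grasp point. The pads swing forward as they close: fully open they stand 13 mm farther back than shut.
Start: joints at [1.305, 0.238, -0.013, 1.319, 0, 1.571], TCP at [0.138, 0.507, 0.231] pointing down, gripper open.
Joint ranges: [-2.66, 2.66], [-1.03, 1.9], [-1.14, 1.46], [-1.82, 2.27], [-1.45, 1.34], [-3.14, 3.14]. Speed limits (rad/s): [2.22, 2.22, 2.79, 3.14, 3.14, 3.14].

## Interface

Orientations are given as a unit quaternion [x, y, z, w].
In Python, from bench import bot gives the robot as it stands.
- The arm moves only by the shell command python3 -m inch 'ROWS' [FORCE]. ROWS is JSON, a list of rows, each a list of 7 numbers: the shift along the tool's x, y, z in mm, then the turn, a rotation vector about the tool's x, y, z in rad, then the opening, from 0 (shut) to 1 (fully open). In form: [[dx, dy, dz, ax, ay, az, grip], ...]. A call has 1 to 5 rows; each row shifts and turns the commanded pose from where the row before left it, along the tool's axes as they then stand; what a row does not reach is not made up. A row lasts 1/8 s, in which the tool goes at most 62.5 mm and 10.7 degrees, less where a joint would pass 70% of its speed; a pose out of reach is approached as far as the arm can. A call is refused whole if a number of a shift passes 62.5 or a number of a turn 0.188, either way. A call with a gripper value outside its range is refused whole. The fingers move at their own pace and stop on an object; FORCE is the grip in N (left out, the last holds). Time passes only in rows, so rows that do not move let the fingers close. It gives the time, the measured TCP pose, the force, the opening and the grip force at its end, in the units of the state.
- bot.get_obs(): the state, without advancing time (a new reading comes with each control period).
- bot.snapshot(name): name is "side" or "top"; returns a dict with "img" (480x640x3 uint8, red, green, blue), "range_z" (480x640 float32, m along the optical axis (not along the pixel's ray), 0 where there is no reading), "fx", "fy", "cx", "cy" (pixels), "rvec" (rotation vector, rad) and "tvec" (3), from world to camera coordinates, as OpenCV has them. Camera axes: x right, y down, z forward; pixel columns grow to the right and rows downward; lengths in m; the calibration is good to about 2 mm. A picture is of the moment at which its call begins.
- bot.close_job(): hands the job in; it is judged then, once.
The state is a dict: "time_s": time; "joint_positions": joint angles; "dq": joint speeds; "joint_efforts": joint torques, N m; "ee_pos": TCP position; "orientation": TCP orientation; "contact_force": force on the tool from outside, world axes, zero at the start; "torque": the same for the moment, N m; "opening": finger opening in m; "finger_force": force on a finger pad.
Only numpy, scipy, OpenCV 4.12 (cv2) and the standard library are available. Lean on these libraries where they do the work, as an engineer would, in place of code of your own. Each camera call takes 0.05 s, during which the arm holds its last target. There are 200 camera calls.

## Working session

There is one attempt and no reset: what is moved stays moved. The work goes in short steps, Python scripts to look and compute and a shell command to move; the robot and the scene stay as the last step left them, time stands still between calls to the robot, and variables do not carry over. Pictures are saved under pics/ and viewed, at most 10 in all, crops included, and the job is handed in when it is done.

```bash
mkdir -p pics
cat > h.py <<'E'
import numpy as np, cv2
from bench import bot
def snap(n):
    s=bot.snapshot(n); s['R']=cv2.Rodrigues(np.array(s['rvec'],float))[0]; s['t']=np.array(s['tvec'],float).ravel(); return s
def ray(s,u,v,z):
    d=s['R'].T@np.array([(u-s['cx'])/s['fx'],(v-s['cy'])/s['fy'],1]); c=-s['R'].T@s['t']
    return c+d*(z-c[2])/d[2]
def proj(s,p):
    q=s['R']@np.array(p)+s['t']; return q[0]/q[2]*s['fx']+s['cx'],q[1]/q[2]*s['fy']+s['cy']
def save(s,n,crop=None,k=1):
    i=s['img'][:,:,::-1]
    if crop: a,b,c,d=crop; i=i[b:d,a:c]
    cv2.imwrite('pics/'+n,cv2.resize(i,None,fx=k,fy=k,interpolation=cv2.INTER_CUBIC))
E
python3 - <<'E'
from h import *
for n in('top','side'):
    s=snap(n); save(s,n+'1.png'); np.save(n+'.npy',s,allow_pickle=True)
    print(n,s['fx'],-s['R'].T@s['t'],s['R'][0],ray(s,320,240,0))
print(bot.get_obs())
E
```

```text
top 532.5706077210483 [ 0.30687998 -0.01880995  1.39826632] [-0.02280844 -0.99948584 -0.02253515] [0.54688706 0.01816063 0.        ]
side 553.6077265532572 [0.43445633 0.92316465 0.90815908] [-0.99063786 -0.13609304  0.01073817] [ 0.53986003 -0.10548425  0.        ]
{'time_s': 0.1, 'joint_positions': array([ 1.30500448e+00,  2.38739877e-01, -1.41276389e-02,  1.31919805e+00,
        1.12621390e-05,  1.57077787e+00]), 'dq': array([-0.00181465, -0.00177074,  0.00173458,  0.00032999, -0.00066604,
       -0.0004845 ]), 'joint_efforts': array([ 2.92992891e-04, -5.39722788e+01,  3.46998596e+01,  1.35781872e-02,
        9.31180671e-05,  2.20365592e-06]), 'ee_pos': array([0.13780811, 0.50622715, 0.23074837]), 'orientation': array([ 1.32495916e-01,  9.91183348e-01, -6.28275856e-04, -8.96774150e-05]), 'contact_force': array([ 0.63633793, -0.29880314,  0.2577026 ]), 'torque': array([0.03752181, 0.02664443, 0.02431761]), 'finger_force': 0.0, 'opening': 0.08557906312456608}
```

View pics/top1.png

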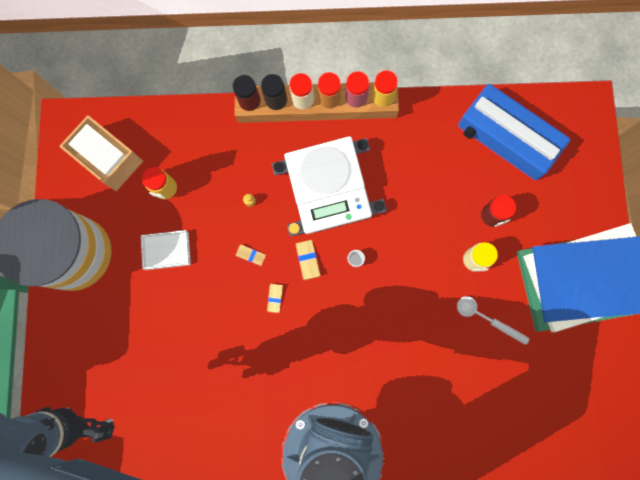

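View pics/side1.png

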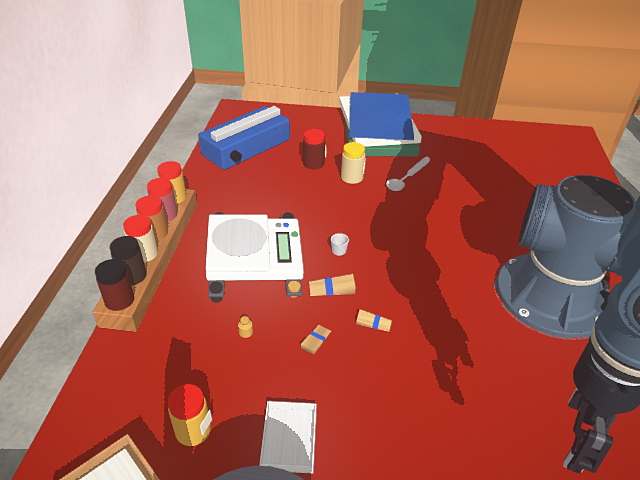

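The top view shows three wood wedges with blue bands. The big one is at (308,259), and two smaller look-alikes are at (251,255) and (275,298). There are two brass items: the foot head at (294,229) on the front-left of the balance, and the check weight at (249,200), which stands alone. I choose the wedge at (308,259) because it is the largest and lies in front of the brass foot. Next I check it in a crop and measure.

```bash
cat > meas.py <<'E'
from h import *
def mask(s):
    hsv=cv2.cvtColor(s['img'],cv2.COLOR_RGB2HSV); H,S,V=cv2.split(hsv)
    wood=((H>10)&(H<32)&(S>40)&(V>90)); blue=((H>100)&(H<125)&(S>110)&(V>60))
    return wood.astype(np.uint8),blue.astype(np.uint8)
if __name__=='__main__':
    for n,c in(('top',(230,180,400,320)),('side',(190,200,400,365))):
        s=np.load(n+'.npy',allow_pickle=True).item(); w,b=mask(s)
        a,y,c2,d=c
        m=np.zeros_like(w); m[y:d,a:c2]=(w|b)[y:d,a:c2]
        cn,_=cv2.findContours(m,0,2)
        for k in cn:
            if cv2.contourArea(k)<30: continue
            r=cv2.minAreaRect(k); print(n,r,[tuple(np.round(ray(s,*p,0.008)[:2],4)) for p in cv2.boxPoints(r)])
        bb=np.zeros_like(b); bb[y:d,a:c2]=b[y:d,a:c2]
        N,_,st,ce=cv2.connectedComponentsWithStats(bb)
        for i in range(1,N):
            if st[i,4]>15: print(' band',st[i],ce[i],ray(s,*ce[i],0.0094)[:2])
        save(s,n+'c.png',c,3)
E
python3 meas.py
```

```text
top ((274.5, 298.0), (13.134490966796875, 28.159555435180664), 5.710592269897461) [(np.float64(0.3612), np.float64(0.1608)), (np.float64(0.4339), np.float64(0.1531)), (np.float64(0.4296), np.float64(0.1188)), (np.float64(0.357), np.float64(0.1268))]
top ((250.17242431640625, 254.56893920898438), (27.482912063598633, 12.4415864944458), 21.801406860351562) [(np.float64(0.5106), np.float64(0.2435)), (np.float64(0.5413), np.float64(0.2314)), (np.float64(0.5121), np.float64(0.1636)), (np.float64(0.4817), np.float64(0.1759))]
top ((307.42535400390625, 259.4715576171875), (37.5426139831543, 17.463741302490234), 77.19573211669922) [(np.float64(0.539), np.float64(0.085)), (np.float64(0.5482), np.float64(0.0397)), (np.float64(0.4503), np.float64(0.0197)), (np.float64(0.4412), np.float64(0.0646))]
top ((294.0000305175781, 228.00003051757812), (11.31370735168457, 11.31370735168457), 45.0) [(np.float64(0.5803), np.float64(0.1078)), (np.float64(0.6015), np.float64(0.0862)), (np.float64(0.5792), np.float64(0.0652)), (np.float64(0.5581), np.float64(0.0868))]
top ((249.0, 200.0), (12.0, 12.0), 90.0) 
[... 1530 characters left out ...]
058227539) [(np.float64(0.5493), np.float64(0.0383)), (np.float64(0.4491), np.float64(0.0088)), (np.float64(0.4402), np.float64(0.069)), (np.float64(0.5368), np.float64(0.0969))]
side ((193.0, 208.0), (16.0, 6.0), 90.0) [(np.float64(0.9025), np.float64(-0.2057)), (np.float64(0.8867), np.float64(-0.2081)), (np.float64(0.8671), np.float64(-0.1421)), (np.float64(0.8824), np.float64(-0.1398))]
 band [283 223   6   4  20] [285.5 224.5] [ 0.63267921 -0.14100734]
 band [325 277   8  18 116] [328.5        286.06034483] [0.50071132 0.05799948]
 band [372 315   8  14  70] [375.8        321.67142857] [0.39044161 0.14675038]
 band [310 332  15  10  55] [317.56363636 335.63636364] [0.50734737 0.2015294 ]
```

View pics/topc.png

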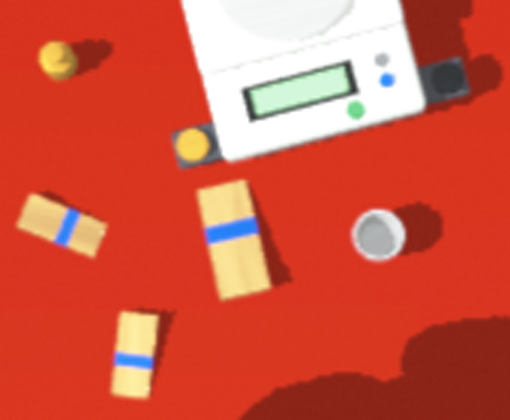

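View pics/sidec.png

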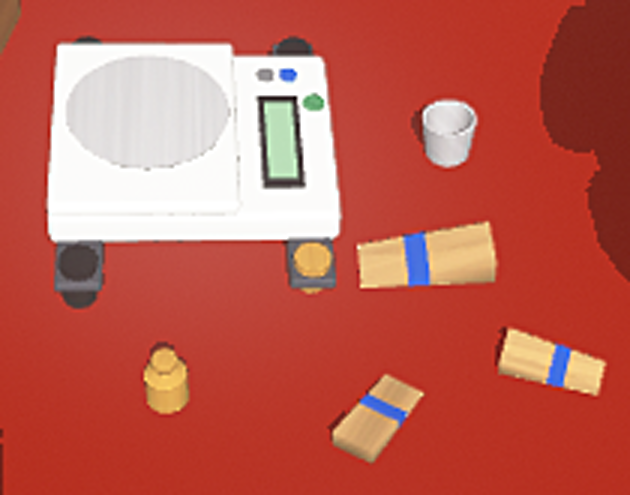

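The crops confirm the choice. The largest wedge is at top crop (233,240), with its thin end towards the brass head at (193,145), and the cup is 45 px to its right. Next I work out the foot position and the wedge axis.

```bash
cat > fit.py <<'E'
from meas import *
def wedge(s,c=(290,232,330,285)):
    w,b=mask(s); a,y,c2,d=c
    m=np.zeros_like(w); m[y:d,a:c2]=(w|b)[y:d,a:c2]
    N,l,st,ce=cv2.connectedComponentsWithStats(m); i=1+np.argmax(st[1:,4])
    v,u=np.nonzero(l==i); P=np.array([ray(s,x,q,0.010)[:2] for x,q in zip(u,v)])
    e,V=np.linalg.eigh(np.cov(P.T)); d0=V[:,1]*np.sign(V[0,1]); yaw=np.arctan2(d0[1],d0[0])
    bb=(l==i)&(b>0); q=np.argwhere(bb).mean(0); return P.mean(0),yaw,ray(s,q[1],q[0],.0094)[:2]
if __name__=='__main__':
    t=np.load('top.npy',allow_pickle=True).item(); sd=np.load('side.npy',allow_pickle=True).item()
    f=ray(t,294,228.3,.031)[:2]; print('head',f,ray(sd,294,285,.031)[:2])
    c,y,b=wedge(t); print('wedge',c,y,b)
    ax=np.array([np.cos(y),np.sin(y)]); n=np.array([-ax[1],ax[0]])
    print('ahead,left of band',(f-b)@ax,(f-b)@n,'from centre',(f-c)@ax,(f-c)@n)
    W=lambda u,v,z:print(u,v,ray(t,u,v,z)[:2])
    W(279,168,.032);W(362,146,.032);W(379,206,.032);W(356,258,.038)
E
python3 fit.py
```

```text
head [0.57445025 0.08474678] [0.57446748 0.08668174]
wedge [0.4934653  0.05203103] 0.2036631658092931 [0.50226606 0.05346758]
ahead,left of band 0.07701878356369693 0.016032895205240358 from centre 0.08592820767804304 0.015659727708714342
279 168 [0.73916699 0.12252084]
362 146 [ 0.79364822 -0.10064423]
379 206 [ 0.62778101 -0.13951668]
356 258 [ 0.49090253 -0.07449753]
```

```bash
python3 -m inch '[[0,0,0,0,0,0.183,0],[0,0,0,0,0,0.183,0],[0,0,0,0,0,0.183,0],[0,0,0,0,0,0.183,0],[0,0,0,0,0,0.183,0]]'; python3 -m inch '[[0,0,0,0,0,0.183,0],[0,0,0,0,0,0,0]]'
cat > go.py <<'E'
import sys
from h import *
from scipy.spatial.transform import Rotation as Rn
def go(p,yaw=None):
    o=bot.get_obs(); R=Rn.from_quat(o['orientation']); M=R.as_matrix()
    print('t',o['time_s'],'pos',o['ee_pos'].round(4),'yaw tool y',round(np.arctan2(M[1,1],M[0,1]),3),'op',o['opening'],'F',o['contact_force'].round(1),'j6',o['joint_positions'][5].round(2))
    print('tool delta mm',(1000*(M.T@(np.array(p)-o['ee_pos']))).round(1))
if __name__=='__main__': go([float(a) for a in sys.argv[1:4]])
E
python3 go.py .493 -.0025 .09
```

```text
time_s: 0.72
ee_pos: [0.1378, 0.5063, 0.2309]
orientation: [0.559, 0.829, -0.0, 0.0]
contact_force: [-0.2, 0.2, 0.2]
opening: -0.0004
finger_force: 0.0
time_s: 0.98
ee_pos: [0.1379, 0.5063, 0.231]
orientation: [0.63, 0.777, -0.0, 0.0]
contact_force: [-0.3, -0.2, 0.1]
opening: 0.0001
finger_force: 0.0
t 0.975 pos [0.1379 0.5063 0.231 ] yaw tool y 0.208 op 0.00011758456553102238 F [-0.3 -0.2  0.1] j6 2.67
tool delta mm [-571.2  242.3  141.3]
```

```bash
python3 -m inch '[[-48,20,0,0,0,0,0],[-48,20,0,0,0,0,0],[-48,20,0,0,0,0,0],[-48,20,0,0,0,0,0],[-48,20,0,0,0,0,0]]'; python3 -m inch '[[-48,20,0,0,0,0,0],[-48,20,0,0,0,0,0],[-48,20,0,0,0,0,0],[-48,20,0,0,0,0,0],[-48,20,0,0,0,0,0]]' ; python3 -m inch '[[-48,20,0,0,0,0,0],[-43,20,0,0,0,0,0],[0,0,40,0,0,0,0],[0,0,40,0,0,0,0],[0,0,0,0,0,0,0]]'
python3 go.py .493 -.0025 .004
```

```text
time_s: 1.6
ee_pos: [0.2857, 0.2908, 0.2313]
orientation: [0.628, 0.778, 0.0, 0.0]
contact_force: [0.8, 0.7, 0.3]
opening: 0.0001
finger_force: 0.0
time_s: 2.22
ee_pos: [0.433, 0.0763, 0.2314]
orientation: [0.628, 0.778, 0.0, 0.0]
contact_force: [-0.6, 1.3, -0.0]
opening: 0.0
finger_force: 0.0
time_s: 2.85
ee_pos: [0.488, -0.0031, 0.1491]
orientation: [0.629, 0.777, -0.002, -0.002]
contact_force: [-0.3, -0.6, 0.5]
opening: -0.0001
finger_force: 0.0
t 2.85 pos [ 0.488  -0.0031  0.1491] yaw tool y 0.21 op -0.00014712125676146444 F [-0.3 -0.6  0.5] j6 1.35
tool delta mm [ -0.6   5.8 145. ]
```

```bash
python3 -m inch '[[0,5,40,0,0,0,0],[0,0,40,0,0,0,0],[0,0,40,0,0,0,0],[0,0,15,0,0,0,0],[0,0,0,0,0,0,0]]'; python3 -m inch '[[0,0,9,0,0,0,0],[0,0,0,0,0,0,0]]'; python3 go.py .493 -.0025 .004
```

```text
time_s: 3.48
ee_pos: [0.4953, -0.0018, 0.0168]
orientation: [0.629, 0.777, -0.0, -0.0]
contact_force: [-1.2, 0.5, -0.2]
opening: 0.0001
finger_force: 0.0
time_s: 3.72
ee_pos: [0.4954, -0.0019, 0.0078]
orientation: [0.63, 0.777, 0.0, 0.0]
contact_force: [0.8, 0.2, 0.2]
opening: -0.0001
finger_force: 0.0
t 3.725 pos [ 0.4954 -0.0019  0.0078] yaw tool y 0.208 op -5.073462567974403e-05 F [0.8 0.2 0.2] j6 1.36
tool delta mm [-0.1 -2.5  3.8]
```

```bash
python3 -m inch '[[0,-2,4,0,0,0,0],[8,0,0,0,0,0,0],[6,0,0,0,0,0,0],[4,0,0,0,0,0,0],[4,0,0,0,0,0,0]]'; python3 -m inch '[[3,0,0,0,0,0,0],[3,0,0,0,0,0,0],[3,0,0,0,0,0,0],[2,0,0,0,0,0,0],[0,0,0,0,0,0,0]]'; python3 -m inch '[[-8,0,0,0,0,0,0],[-12,0,0,0,0,0,0],[0,0,-40,0,0,0,0],[0,0,-60,0,0,0,0],[0,-60,-40,0,0,0,0]]';python3 -m inch '[[0,-60,0,0,0,0,0],[0,-40,0,0,0,0,0],[0,0,0,0,0,0,0]]'
python3 - <<'E'
from fit import *
t=snap('top'); save(t,'top2c.png',(230,160,430,320),3); np.save('top2.npy',t,allow_pickle=True)
c,y,b=wedge(t); print(c,y,b); ax=np.array([np.cos(y),np.sin(y)]); n=np.array([-ax[1],ax[0]]); f=np.array([.5774,.0838])
print((f-b)@ax,(f-b)@n,(f-c)@ax,(f-c)@n)
E
python3 go.py .43 .05 .1
```

```text
time_s: 4.35
ee_pos: [0.4886, 0.0195, 0.0034]
orientation: [0.63, 0.776, -0.0, 0.0]
contact_force: [-0.3, 0.1, 0.1]
opening: 0.0002
finger_force: 0.3
time_s: 4.97
ee_pos: [0.4862, 0.0301, 0.0033]
orientation: [0.63, 0.776, -0.0, -0.0]
contact_force: [1.3, 0.6, 0.3]
opening: 0.0001
finger_force: 0.0
time_s: 5.6
ee_pos: [0.4429, -0.001, 0.1407]
orientation: [0.63, 0.776, 0.002, 0.002]
contact_force: [-0.4, -1.1, 0.6]
opening: 0.0003
finger_force: 0.0
time_s: 5.98
ee_pos: [0.3392, -0.0217, 0.1382]
orientation: [0.631, 0.776, -0.0, -0.0]
contact_force: [1.1, -0.3, 1.1]
opening: -0.0
finger_force: 0.0
[0.49397624 0.06505112] 0.12348203825192938 [0.50028514 0.06500093]
0.07884314438036402 0.009157814594720672 0.08509781896244996 0.008330944304521306
t 6.025 pos [ 0.3414 -0.0215  0.1384] yaw tool y 0.206 op 1.0998902230770229e-07 F [0.2 0.4 0.2] j6 1.3
tool delta mm [ 52.  101.3  38.6]
```

View pics/top2c.png

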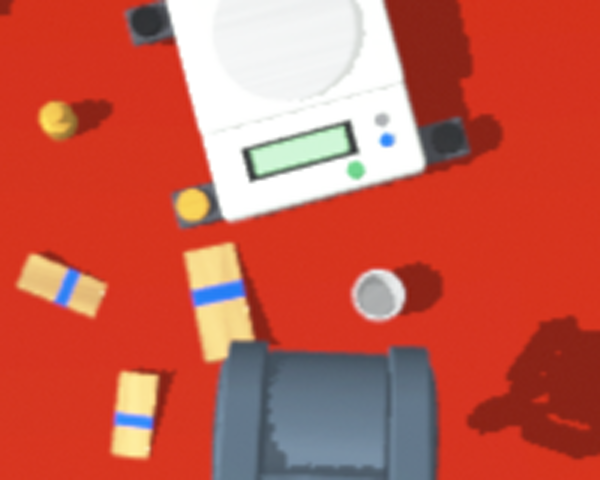

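The wedge now lies at crop (217,300), shifted left and still parallel to its old heading. The arm hides its right rear corner, which biases the yaw fit, so I refit from the left edge and the band.

```bash
cat > e.py <<'E'
from meas import *
import sys
def edge(f,c=(285,237,330,285)):
    t=np.load(f,allow_pickle=True).item(); w,b=mask(t); a,y,c2,d=c; m=(w|b)
    L=[];Rr=[]
    for v in range(y,d):
        u=np.nonzero(m[v,a:c2])[0]
        if len(u)>12: L.append(ray(t,a+u[0]-.5,v,.01)[:2]); Rr.append(ray(t,a+u[-1]+.5,v,.01)[:2])
    for E in(L[4:-7],Rr[4:-7]):
        p=np.polyfit(*np.array(E).T,1); print(f,len(E),'yaw',np.arctan(p[0]).round(3),'y at x=.5',np.polyval(p,.5).round(4))
edge('top.npy'); edge('top2.npy')
E
python3 e.py
```

```text
top.npy 24 yaw 0.189 y at x=.5 0.0758
top.npy 24 yaw 0.223 y at x=.5 0.0306
top2.npy 20 yaw 0.188 y at x=.5 0.0877
top2.npy 20 yaw 0.199 y at x=.5 0.0431
```

```bash
python3 -m inch '[[0,0,0,0,0,-0.175,0],[0,0,0,0,0,-0.175,0],[0,0,0,0,0,-0.175,0],[0,0,0,0,0,-0.175,0],[0,0,0,0,0,-0.175,0]]' >/dev/null; python3 -m inch '[[0,0,0,0,0,-0.175,0],[0,0,0,0,0,-0.175,0],[0,0,0,0,0,-0.175,0],[0,0,0,0,0,-0.175,0],[0,0,0,0,0,0,0]]'; python3 go.py .414 .048 .008
```

```text
time_s: 7.28
ee_pos: [0.3429, -0.021, 0.138]
orientation: [-0.105, 0.994, -0.0, 0.0]
contact_force: [-0.5, -0.0, -0.1]
opening: -0.0004
finger_force: 0.0
t 7.275 pos [ 0.3429 -0.021   0.138 ] yaw tool y 1.781 op -0.00042138449142776894 F [-0.5 -0.  -0.1] j6 -0.27
tool delta mm [-83.9  52.7 130. ]
```

```bash
python3 -m inch '[[-42,26,0,0,0,0,0],[-42,26,0,0,0,0,0],[0,0,40,0,0,0,0],[0,0,40,0,0,0,0],[0,0,0,0,0,0,0]]' >/dev/null; python3 -m inch '[[0,0,30,0,0,0,0],[0,0,15,0,0,0,0],[0,0,0,0,0,0,0]]'; python3 go.py .4135 .048 .005
```

```text
time_s: 8.28
ee_pos: [0.4134, 0.0475, 0.0135]
orientation: [-0.104, 0.995, -0.0, -0.0]
contact_force: [0.5, -0.1, 0.6]
opening: -0.0002
finger_force: 0.0
t 8.275 pos [0.4134 0.0475 0.0135] yaw tool y 1.78 op -0.0002313027073880816 F [ 0.5 -0.1  0.6] j6 -0.09
tool delta mm [-0.2  0.5  8.5]
```

```bash
python3 -m inch '[[0,0.5,8.5,0,0,0,0],[-10,0,0,0,0,0,0],[-6,0,0,0,0,0,0],[-5,0,0,0,0,0,0],[-5,0.2,0,0,0,0,0]]'; python3 -m inch '[[-7,0.3,0,0,0,0,0],[-7,0.3,0,0,0,0,0],[-7,0.3,0,0,0,0,0],[-7,0.3,0,0,0,0,0],[-6,0.3,0,0,0,0,0]]'; python3 -m inch '[[-5,0.2,0,0,0,0,0],[0,0,0,0,0,0,0]]'
cat > look.py <<'E'
from meas import *
import sys
t=snap('top'); sd=snap('side'); k=sys.argv[1]
save(t,k+'t.png',(270,180,350,290),5); save(sd,k+'s.png',(200,200,380,320),4)
def comp(s,m,c):
    a,y,c2,d=c; q=np.argwhere(m[y:d,a:c2]); return q.mean(0)[::-1]+[a,y],len(q)
w,b=mask(t); q,N=comp(t,b,(285,225,325,275)); B=ray(t,*q,.0094)[:2]; print('band top',q,N,B)
for v in(np.argwhere(b[225:275,285:325]),): 
    u=v[:,1]; cs=np.unique(u); p=np.polyfit(cs,[v[u==x,0].mean() for x in cs],1); print('band slope yaw',-p[0], 'cols',cs.min()+285,cs.max()+285)
h=float(sys.argv[2]); q,N=comp(t,w,(286,221,303,236)); print('head px',q,N,ray(t,*q,h)[:2])
E
python3 look.py a .035; python3 go.py .5 .05 .005
```

```text
time_s: 8.9
ee_pos: [0.4384, 0.0538, 0.0046]
orientation: [-0.105, 0.994, -0.0, -0.0]
contact_force: [-0.8, 0.5, 0.4]
opening: 0.0001
finger_force: 0.4
time_s: 9.52
ee_pos: [0.4704, 0.0622, 0.0043]
orientation: [-0.105, 0.994, -0.0, -0.001]
contact_force: [-4.4, -1.3, 3.3]
opening: -0.0
finger_force: 2.4
time_s: 9.78
ee_pos: [0.4768, 0.0638, 0.0045]
orientation: [-0.105, 0.994, 0.0, 0.001]
contact_force: [0.5, 0.6, 0.4]
opening: -0.0002
finger_force: 0.0
band top [nan nan] 0 [nan nan]
t 9.875 pos [0.4766 0.0637 0.0046] yaw tool y 1.782 op 3.726742059702483e-05 F [ 0.5 -0.3  0.3] j6 -0.08
tool delta mm [-20.  -18.3  -0.4]look.py:6: RuntimeWarning: Mean of empty slice.
  a,y,c2,d=c; q=np.argwhere(m[y:d,a:c2]); return q.mean(0)[::-1]+[a,y],len(q)
  ret = um.true_divide(
Traceback (most recent call last):
  File "look.py", line 9, in <module>
    u=v[:,1]; cs=np.unique(u); p=np.polyfit(cs,[v[u==x,0].mean() for x in cs],1); print('band slope yaw',-p[0], 'cols',cs.min()+285,cs.max()+285)
                                 ~~~~~~~~~~^^^^^^^^^^^^^^^^^^^^^^^^^^^^^^^^^^^^^
TypeError: expected non-empty vector for x
```

```bash
python3 -c "
import cv2,numpy as np
a=cv2.imread('pics/at.png');b=cv2.imread('pics/as.png');b=cv2.resize(b,(400,267));o=np.zeros((550,800,3),np.uint8);o[:,:400]=a;o[:267,400:]=b;cv2.imwrite('pics/a.png',o)"
```

```text
(no output)
```

View pics/a.png

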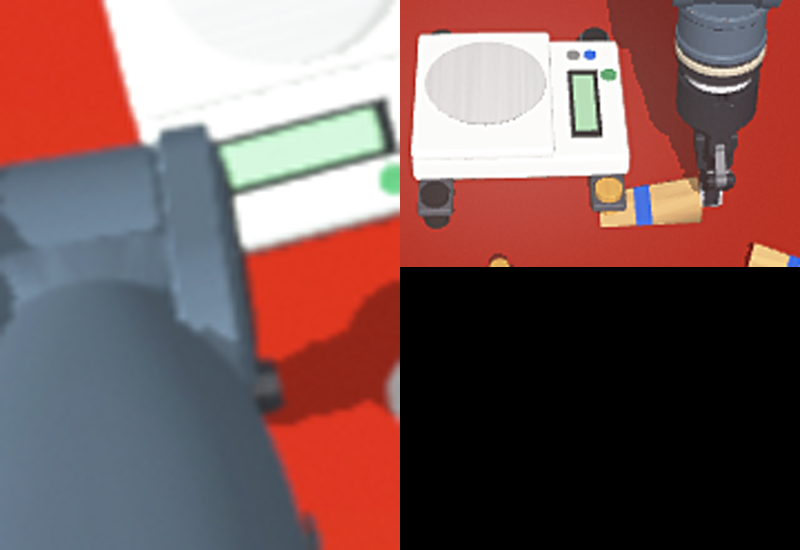

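The side view shows the thin end under the brass foot (composite about (608,200)), with the blue band at (642,205) still short of it. The top view is blocked by the arm, so I measure the band in the side view.

```bash
cat > sd.py <<'E'
from meas import *
import sys
s=snap('side'); w,b=mask(s); h=float(sys.argv[1])
def comp(m,c):
    a,y,c2,d=c; z=np.zeros_like(m); z[y:d,a:c2]=m[y:d,a:c2]
    N,l,st,ce=cv2.connectedComponentsWithStats(z); i=1+np.argmax(st[1:,4]); return l==i
B=comp(b,(285,265,345,310)); v,u=np.nonzero(B)
P=np.array([ray(s,x,y,.0094)[:2] for x,y in zip(u,v)])
far=np.percentile(P[:,1],3); i=P[:,1]<far+.03
print('band n',B.sum(),'mean top part',P[i].mean(0),'y range',P[:,1].min(),P[:,1].max(),'px',u.mean(),v.mean())
hs=cv2.cvtColor(s['img'],cv2.COLOR_RGB2HSV); H=((hs[...,0]>10)&(hs[...,0]<25)&(hs[...,1]>140)&(hs[...,2]>120)).astype(np.uint8)
M=comp(H,(282,272,306,295)); v,u=np.nonzero(M); print('head',u.mean(),v.mean(),M.sum(),ray(s,u.mean(),v.mean(),h)[:2])
E
python3 sd.py .033
```

```text
band n 117 mean top part [0.5437097  0.07213292] y range 0.05427444705918383 0.10720026749709388 px 308.79487179487177 291.9145299145299
head 293.40909090909093 284.93636363636364 110 [0.57545906 0.08858754]
```

```bash
python3 -m inch '[[-5,0.1,0,0,0,0,0],[-5,0.1,0,0,0,0,0],[-5,0.1,0,0,0,0,0],[-5,0.1,0,0,0,0,0],[-4,0.1,0,0,0,0,0]]'; python3 -m inch '[[-4,0.1,0,0,0,0,0],[-3,0.1,0,0,0,0,0],[0,0,0,0,0,0,0]]'; python3 sd.py .039;python3 go.py .5 .05 .005
```

```text
time_s: 10.55
ee_pos: [0.4996, 0.0692, 0.0044]
orientation: [-0.105, 0.994, -0.0, -0.0]
contact_force: [-4.6, -1.4, 3.5]
opening: 0.0003
finger_force: 2.3
time_s: 10.92
ee_pos: [0.5068, 0.0709, 0.0045]
orientation: [-0.105, 0.994, 0.0, 0.0]
contact_force: [0.0, -0.2, -0.9]
opening: -0.0001
finger_force: 0.4
band n 52 mean top part [0.56900687 0.10324881] y range 0.08607193575335315 0.11457588907153249 px 295.34615384615387 297.5
head 292.8425925925926 282.8703703703704 108 [0.57670393 0.08831037]
t 10.975 pos [0.5068 0.0709 0.0045] yaw tool y 1.782 op 0.00023650893703653286 F [-0.1 -0.6 -1.6] j6 -0.07
tool delta mm [ 11.  -19.   -0.5]
```

```bash
python3 -m inch '[[-2,0,0,0,0,0,0],[-1.5,0,0,0,0,0,0],[0,0,0,0,0,0,0]]'; python3 -m inch '[[8,0,0,0,0,0,0],[25,0,0,0,0,0,0],[40,0,0,0,0,0,0],[0,0,-40,0,0,0,0],[0,0,-60,0,0,0,0]]'; python3 -m inch '[[50,0,-50,0,0,0,0],[50,0,0,0,0,0,0],[30,30,0,0,0,0,0],[0,0,0,0,0,0,0],[0,0,0,0,0,0,0]]'
cat > lev.py <<'E'
from h import *
# fit plane to pan depth in both views; compare gravity
for n in('top','side'):
    s=snap(n); Z=s['range_z']; v,u=np.nonzero(Z>0); z=Z[v,u]
    P=(np.c_[(u-s['cx'])/s['fx']*z,(v-s['cy'])/s['fy']*z,z]-s['t'])@s['R']
    def plane(m,k):
        Q=P[m]
        for _ in range(4):
            a,*_r=np.linalg.lstsq(np.c_[Q[:,:2],np.ones(len(Q))],Q[:,2],rcond=None); r=Q[:,2]-np.c_[Q[:,:2],np.ones(len(Q))]@a; Q=Q[abs(r)<max(2*r.std(),.0005)]
        print(n,k,len(Q),a.round(4),'std',r.std().round(5))
    c=np.array([.70,.0]); 
    plane((np.hypot(P[:,0]-.703,P[:,1]+.0)<.055)&(P[:,2]>.06)&(P[:,2]<.1),'pan')
    plane((np.hypot(P[:,0]-.62,P[:,1]-0.0)<.30)&(abs(P[:,2])<.012),'table')
    save(s,'f_'+n+'.png',(220,130,400,290) if n=='top' else (190,200,370,330),4)
E
python3 lev.py; python3 sd.py .041
```

```text
time_s: 11.35
ee_pos: [0.5096, 0.0715, 0.0045]
orientation: [-0.105, 0.994, -0.0, 0.0]
contact_force: [-3.5, 0.2, 2.0]
opening: -0.0002
finger_force: 1.6
time_s: 11.98
ee_pos: [0.4366, 0.0559, 0.1046]
orientation: [-0.105, 0.994, -0.0, -0.001]
contact_force: [2.2, 0.3, -0.1]
opening: -0.0
finger_force: 0.0
time_s: 12.6
ee_pos: [0.3113, 0.0596, 0.149]
orientation: [-0.106, 0.994, -0.0, 0.001]
contact_force: [0.2, -0.4, 0.0]
opening: 0.0001
finger_force: 0.0
top pan 1199 [ 0.0273 -0.0155  0.0612] std 0.00281
top table 25401 [ 0.0004 -0.0002 -0.0002] std 0.00239
side pan 1026 [ 0.0144 -0.0035  0.0705] std 0.0015
side table 25020 [ 0.0001 -0.0004  0.0001] std 0.00148
band n 54 mean top part [0.57164119 0.103974  ] y range 0.08939432660983726 0.11489424498288325 px 294.1111111111111 297.6111111111111
head 292.75 282.712962962963 108 [0.57665199 0.0897893 ]
```

View pics/f_side.png

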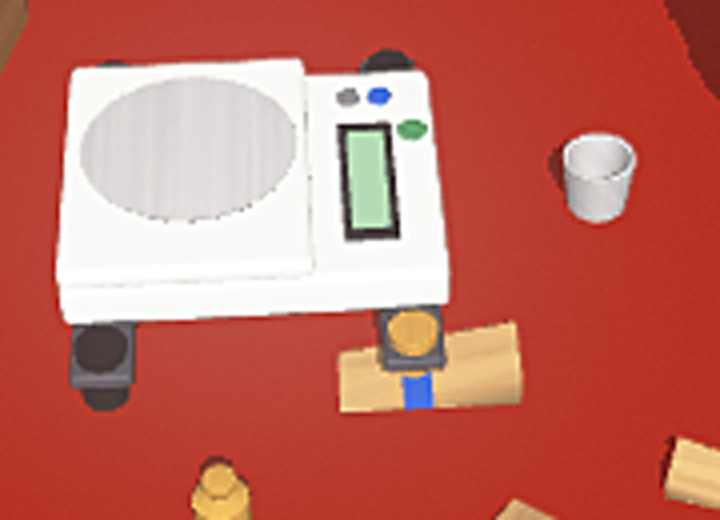

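Run:
```python
from meas import *
t=snap('top');w,b=mask(t)
v,u=np.nonzero(b[200:260,270:330]);u=u+270;v=v+200
print(len(u)); 
for a in zip(u,v): print(a,end=' ')
```

```text
12
(np.int64(287), np.int64(229)) (np.int64(288), np.int64(229)) (np.int64(286), np.int64(230)) (np.int64(287), np.int64(230)) (np.int64(288), np.int64(230)) (np.int64(287), np.int64(231)) (np.int64(288), np.int64(231)) (np.int64(287), np.int64(232)) (np.int64(288), np.int64(232)) (np.int64(289), np.int64(232)) (np.int64(287), np.int64(233)) (np.int64(288), np.int64(233))
```

View pics/f_top.png

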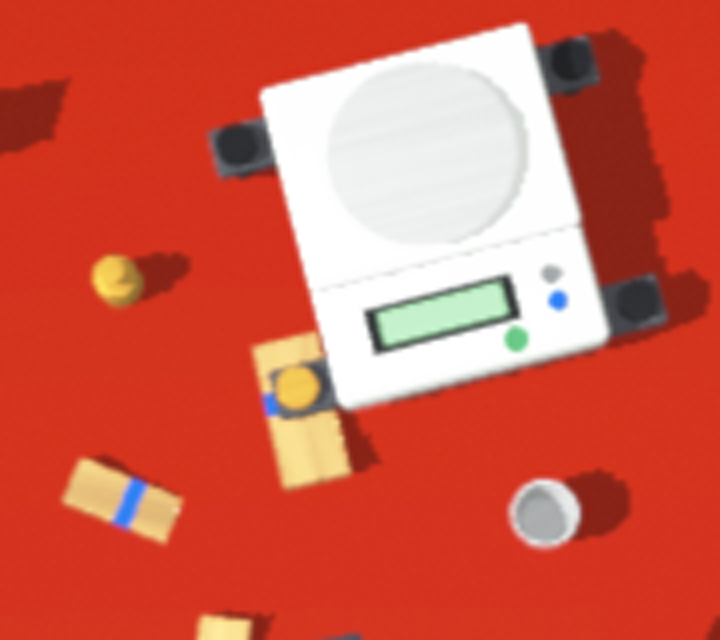

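The wedge is under the foot, with the band's left end showing beside the cross bar at top crop (270,405) and side crop (417,390). Next I measure the foot-to-band offset and the lean, using the pan only.

Run:
```python
from h import *
s=snap('top'); h=ray(s,294.0,226.8,.041)[:2]; b=ray(s,287.5,231,.0094)[:2]
ax=np.array([np.cos(.208),np.sin(.208)]); print('head',h,'bandend',b,'foot ahead of band mm',1e3*(h-b)@ax, 'lateral',1e3*(h-b)@[-ax[1],ax[0]])
for n in('top','side'):
    s=snap(n); c=ray(snap('top'),326.9,168.3,.081)[:2]; Z=s['range_z']; v,u=np.nonzero(Z>0); z=Z[v,u]
    P=(np.c_[(u-s['cx'])/s['fx']*z,(v-s['cy'])/s['fy']*z,z]-s['t'])@s['R']
    for r in(.045,.055):
        Q=P[np.hypot(*(P[:,:2]-c).T)<r]; m=np.median(Q[:,2]); Q=Q[abs(Q[:,2]-m)<.008]
        A=np.c_[Q[:,:2]-c,np.ones(len(Q))]; a=np.linalg.lstsq(A,Q[:,2],rcond=None)[0]; sd=(Q[:,2]-A@a).std()
        print(n,r,len(Q),c.round(3),a.round(4),'std',sd.round(4),'slope se',(sd/np.sqrt(len(Q))/(r/2)).round(4),'lean towards foot',(a[:2]@[.92,-.389]).round(4))
```

```text
head [0.57646446 0.08393553] bandend [0.57184057 0.10377909] foot ahead of band mm 0.42646785178053026 lateral -20.37070274383213
top 0.045 932 [ 0.719 -0.006] [ 0.0121 -0.0038  0.0808] std 0.0027 slope se 0.004 lean towards foot 0.0126
top 0.055 1380 [ 0.719 -0.006] [ 0.0093 -0.0063  0.0806] std 0.0027 slope se 0.0027 lean towards foot 0.011
side 0.045 795 [ 0.719 -0.006] [0.0063 0.0025 0.0809] std 0.0017 slope se 0.0027 lean towards foot 0.0048
side 0.055 1195 [ 0.719 -0.006] [0.0065 0.0009 0.0808] std 0.0017 slope se 0.0018 lean towards foot 0.0056
```

The geometry says the foot is centred on the band. The depth fit hints at a small remaining lean towards the foot of about 0.005–0.01 rad, so I nudge the wedge about 2.5 mm further for margin.

```bash
python3 go.py .45 .0588 .03
```

```text
t 13.05 pos [0.3106 0.0594 0.1485] yaw tool y 1.782 op -0.00017528240014246072 F [-0.2 -1.1  0.1] j6 -0.02
tool delta mm [-136.3  -29.7  118.5]
```

```bash
python3 -m inch '[[-40,-15,0,0,0,0,0],[-50,-15,0,0,0,0,0],[-46,0,0,0,0,0,0],[0,0,40,0,0,0,0],[0,0,40,0,0,0,0]]' >/dev/null; python3 -m inch '[[0,0,38,0,0,0,0],[0,0,15,0,0,0,0],[0,0,10,0,0,0,0],[0,0,0,0,0,0,0]]'; python3 go.py .512 .072 .0045
```

```text
time_s: 14.18
ee_pos: [0.4495, 0.0586, 0.0054]
orientation: [-0.105, 0.994, -0.0, -0.0]
contact_force: [0.3, 0.2, -0.5]
opening: 0.0
finger_force: 0.0
t 14.175 pos [0.4495 0.0586 0.0054] yaw tool y 1.782 op 2.6711430190341763e-05 F [ 0.3  0.2 -0.5] j6 -0.08
tool delta mm [-63.9   0.    0.8]
```

```bash
python3 -m inch '[[-25,0,0,0,0,0,0],[-20,0,0,0,0,0,0],[-10,0,0,0,0,0,0],[-4,0,0,0,0,0,0],[-2.5,0,0,0,0,0,0]]'; python3 -m inch '[[-2,0,0,0,0,0,0],[0,0,0,0,0,0,0]]';python3 go.py .512 .072 .0045; python3 -m inch '[[8,0,0,0,0,0,0],[25,0,0,0,0,0,0],[40,0,0,0,0,0,0],[0,0,-40,0,0,0,0],[0,0,-60,0,0,0,0]]'; python3 -m inch '[[50,0,-50,0,0,0,0],[50,0,0,0,0,0,0],[30,30,0,0,0,0,0],[0,0,0,0,0,0,0],[0,0,0,0,0,0,0]]'
python3 - <<'E'
from h import *
c=ray(snap('top'),326.9,168.3,.081)[:2]
for n in('top','side')*3:
    s=snap(n); Z=s['range_z']; v,u=np.nonzero(Z>0); z=Z[v,u]
    P=(np.c_[(u-s['cx'])/s['fx']*z,(v-s['cy'])/s['fy']*z,z]-s['t'])@s['R']
    Q=P[np.hypot(*(P[:,:2]-c).T)<.055]; m=np.median(Q[:,2]); Q=Q[abs(Q[:,2]-m)<.008]
    A=np.c_[Q[:,:2]-c,np.ones(len(Q))]; a=np.linalg.lstsq(A,Q[:,2],rcond=None)[0]
    print(n,a.round(4),'lean',(a[:2]@[.92,-.389]).round(4))
E
python3 sd.py .041
```

```text
time_s: 14.8
ee_pos: [0.5094, 0.0714, 0.0058]
orientation: [-0.105, 0.994, -0.0, -0.0]
contact_force: [-0.6, -0.1, -0.9]
opening: 0.0003
finger_force: 0.0
time_s: 15.05
ee_pos: [0.5106, 0.0717, 0.0055]
orientation: [-0.105, 0.994, -0.0, -0.001]
contact_force: [-4.2, -0.4, 3.2]
opening: -0.0001
finger_force: 2.3
t 15.05 pos [0.5106 0.0717 0.0055] yaw tool y 1.782 op -5.976134479609058e-05 F [-4.2 -0.4  3.2] j6 -0.07
tool delta mm [-1.4 -0.   1. ]
time_s: 15.68
ee_pos: [0.4386, 0.0564, 0.1058]
orientation: [-0.105, 0.994, -0.0, -0.001]
contact_force: [1.1, 0.2, -0.2]
opening: 0.0005
finger_force: 0.0
time_s: 16.3
ee_pos: [0.3134, 0.0601, 0.1502]
orientation: [-0.106, 0.994, -0.0, 0.001]
contact_force: [-0.7, 0.7, 0.6]
opening: 0.0002
finger_force: 0.0
top [ 0.0042 -0.002   0.0806] lean 0.0047
side [0.004  0.0019 0.0808] lean 0.0029
top [ 0.0037 -0.0013  0.0806] lean 0.0039
side [ 0.0058 -0.0053  0.0807] lean 0.0074
top [ 0.0044 -0.0008  0.0805] lean 0.0044
side [0.0059 0.0038 0.0807] lean 0.004
band n 51 mean top part [0.57254945 0.1045122 ] y range 0.09270426322404779 0.11489424498288325 px 293.6666666666667 297.7450980392157
head 292.688679245283 282.6320754716981 106 [0.5768232  0.08956638]
```

The lean is now about 0.004 rad, against a limit of 0.015. The robot is clear of everything, so I hand the job in.

```bash
python3 -c "
from bench import bot
print(bot.close_job())"
```

```text
the job is handed in; nothing more can be done
None
```

I slid the largest wedge under the brass foot, left its blue band centred there to within a few mm, and handed the job in with the balance leaning about 0.004 rad by the depth images (limit 0.015); no verdict came back.

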